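Clear the tape off the tube carrier and show the blue-capped culture on its side

ROBOT

A 6-joint arm with a two-finger parallel gripper is mounted at the origin on the work surface. World frame = base frame: x ahead of the robot, y to its left, z up, the work surface at z = 0. Lengths are in m, angles in rad, forces in N, time in s.
With the tool pointing down it reaches from about 0.25 to 0.725 m from the base axis. Payload 4 kg.
Tool frame: the origin (TCP) lies on the front face of the gripper's body, between the roots of the fingers; the fingertips stand 73 mm ahead of it and the grasp point (between the pads) lies bot.tcp_to_grasp ahead of it (bot.tcp_to_grasp is the distance from the TCP to the grasp point, in m); z points along the fingers, y is the line along which they close (so a half turn about z gives the same grasp; the last joint's range is limited). The gripper opens to 85 mm and grips with 20 to 120 N. Pads are 22 mm wide; open, the fingers measure 114 mm over their backs; the gripper's body (76 mm by 85 mm) begins 54 mm behind the grasp point. The pads swing forward as they close: fully open they stand 13 mm farther back than shut.
Start: joints at [-1.341, 0.241, 0.005, 1.335, 0, 1.571], TCP at [0.114, -0.487, 0.304] pointing down, gripper open.
Joint ranges: [-2.72, 2.72], [-1.05, 1.87], [-1.09, 1.28], [-1.99, 2.15], [-1.42, 1.44], [-3.14, 3.14]. Speed limits (rad/s): [2.79, 2.79, 3.14, 3.14, 3.14, 3.14].

INTERFACE

Orientations are given as a unit quaternion [x, y, z, w].
In Python, from workcell import bot gives the robot as it stands.
- The arm moves only by the shell command python3 -m jog 'ROWS' [OPENING]. ROWS is JSON, one flat list of numbers, 6 for each row, row after row: the shift along the world's x, y, z scaled (see below), then the turn, a rotation vector about the world's x, y, z scaled (see below). In form: [tx, ty, tz, wx, wy, wz, tx, ty, tz, wx, wy, wz, ...]. A call has 1 to 10 rows; each row is the pose to reach, as a shift and turn from the pose commanded when the call began; what a row does not reach only later rows make up. The controller multiplies each number of a shift by 800 mm and each number of a turn by 2 rad. A row lasts 1/12 s, in which the tool goes at most 41.7 mm and 7.16 degrees, less where a joint would pass 70% of its speed; a pose out of reach is approached as far as the arm can. A call with a number of a shift or a turn outside -1 to 1 is refused whole. A call with a gripper value outside its range is refused whole. OPENING is the opening, from -1 (shut) to 1 (fully open), set as the call begins (- or left out, the last holds). The fingers move at their own pace and stop on an object; the grip force is fixed at half the most. Time passes only in rows, so rows that repeat a pose let the fingers close. It gives the time, the measured TCP pose, the force, the opening and the grip force at its end, in the units of the state.
- bot.get_obs(): the state, without advancing time (a new reading comes with each control period).
- bot.camera(name): name is "side" or "top"; returns (picture, depth): 420x560x3 uint8, red, green, blue; 420x560 float32, m along the optical axis (not along the pixel's ray), 0 where there is no reading.
- bot.calibration(name): a dict with "intrinsics" (3x3 intrinsics, pixels), "pose" (4x4, takes a point from camera to world coordinates). Camera axes: x right, y up, looking along -z (the intrinsics and any distortion apply to the point x, -y, -z); pixel columns grow to the right and rows downward; lengths in m; the calibration is good to about 2 mm. A picture is of the moment at which its call begins. calibration takes no time and is no camera call.
- bot.job_done(): hands the job in; it is judged then, once.
Trained networks look in the newest picture that a camera, given by its name, has taken for a name from the list of things; names that differ only in an ending like _2 or _b are one class to them, and where a whole thing is asked for, a point or a joint stands for the part that bears it (a point fixed in the world has none). Each returns a list of dicts, best first, with "confidence" (0 to 1); they miss things now and then, are a little off and sometimes report something else, mostly with a low value. They report only what shows in the picture. A call takes as long as a camera call. They do not tell look-alikes from the thing itself.
- bot.find_in(label, camera): "at" ([x, y, z] in m, in the coordinates of the camera as it stood for that picture, good to about 4 mm: the middle of the surface that is visible of it).
- bot.tip_of(label, camera): "at" ([x, y, z] in m, in the coordinates of the camera as it stood for that picture, good to about 4 mm: a listed point, or the origin of a listed thing).
The state is a dict: "clock": time; "joint_pos": joint angles; "joint_vel": joint speeds; "tau": joint torques, N m; "eef_pos": TCP position; "tool_rot": TCP orientation; "ft_force": force on the tool from outside, world axes, zero at the start; "ft_torque": the same for the moment, N m; "grip_width": finger opening in m; "grasp_force": force on a finger pad.
Only numpy, scipy, OpenCV 4.12 (cv2) and the standard library are available. Lean on these libraries where they do the work, as an engineer would, in place of code of your own. Each camera call takes 0.05 s, during which the arm holds its last target. There are 200 camera calls.

TASK

The labelling tape has been parked over the carrying post of the culture tube carrier and is in the way of the tubes: slide the roll up off the post and lay it flat on the bench clear of the carrier, without dropping it. Then draw the blue-capped tube straight up until it is clear of the carrier, tip it onto its side so that the agar can be looked at, and finish still holding it still and level, higher than the top of the carrier's post and touching nothing but the gripper. Leave the other tubes seated and the bottles where they stand.

Things in the scene. Friction and masses are not known exactly. Their poses are not given: they have to be found in the camera images.
- rack: Fixed white tube carrier: base and upper plate (58 to 64 mm up) 116 x 116 mm, sides along its x, y; steel post, 20 mm diameter, at its centre with a 32 mm diameter collar at 116 to 126 mm. Origin: centre of the underside. Yaw within 20 deg of x pointing away from the robot. 23 mm places at (+-30, +-30) mm: blue and white tubes in the two at x = -30, either way round; red at (30, 30); one empty.
- tape_mid (a point): Centre (on the axis, half-way up) of the yellow labelling tape roll: a hard ring, 68 mm outer diameter, 26 mm bore, 25 mm high, 53 to 105 g, z along its axis. At the start flat on the collar, loose around the post, underside 126 mm up, 8 mm above the tube caps, which it overhangs.
- blue_tube_mid (a point): Centre, half-way up, of the tube to take: stiff frosted flat-bottomed tube with dark blue screw cap, 110 mm long with cap; body 20 mm diameter; cap 24 mm diameter, 22 mm high at the upper end; 28 to 56 g; z along its axis to the cap. In the carrier its underside is 8 mm, its cap 96 to 118 mm above the bench; it stands with 1.5 mm play.
- post_top (a point): Centre of the top of the carrier's steel post, 158 mm above the bench.
- white_tube_mid (a point): Centre, half-way up, of the same tube with a white cap (leave it).
- red_tube_mid (a point): Centre, half-way up, of the same tube with a red cap (leave it).
- balance: Beige bench balance with green display, fixed, 245 mm along its x, 170 mm along its y, 42 mm high; origin at the centre of its underside.
- dropper_bottle_mid (a point): White dropper bottle with pointed tip, 38 mm in diameter, 112 mm high, loose; the point is on its axis 50 mm above its underside.
- reagent_bottle_mid (a point): White reagent bottle with white cap, 38 mm in diameter, 96 mm high, loose; the point is on its axis 50 mm above its underside.
- media_bottle_a_mid (a point): Cream media bottle with blue screw cap, 56 mm in diameter, 126 mm high, loose; the point is on its axis 60 mm above its underside.
- media_bottle_b_mid (a point): Another media bottle, the same as the first; the point is on its axis 60 mm above its underside.
There are look-alikes about, which are no part of the job. There is more than one size of the part that bears tape_mid; the job needs the smallest.

How it is judged:
By the outcome, as a careful person would: the job done as asked, in the order asked, and still so for the second after the job is handed in, while the arm keeps its last pose, push and grip.
It also fails if it takes over 64 s, if anything falls off the work surface, if the arm or the gripper's body presses on something with over 40 N, if the wrist force passes 120 N, or if a joint passes its speed limit or range.

## Working session

There is one attempt and no reset: what is moved stays moved. The work goes in short steps, Python scripts to look and compute and a shell command to move; the robot and the scene stay as the last step left them, time stands still between calls to the robot, and variables do not carry over. Pictures are saved under pics/ and viewed, at most 10 in all, crops included, and the job is handed in when it is done.

```bash
mkdir -p pics; ls; cat > h.py <<'E'
from workcell import bot
import numpy as np, cv2
def w(cam,p):
    T=np.array(bot.calibration(cam)["pose"]); return (T@np.r_[p,1])[:3]
def shot(cam,fn=None):
    im,d=bot.camera(cam)
    if fn: cv2.imwrite('pics/'+fn,im[:,:,::-1])
    return im,d
def cloud(cam,d):
    c=bot.calibration(cam);K=np.array(c["intrinsics"]);T=np.array(c["pose"])
    v,u=np.mgrid[:d.shape[0],:d.shape[1]]
    P=np.stack([(u-K[0,2])/K[0,0]*d,-(v-K[1,2])/K[1,1]*d,-d,np.ones_like(d)],-1)
    return (P@T.T)[...,:3]
E
python3 - <<'E'
from h import *
print(bot.tcp_to_grasp, bot.get_obs())
for c in ("side","top"):
    shot(c,c+'0.png'); k=bot.calibration(c);print({a:(np.round(b,3).tolist() if not isinstance(b,str) else b) for a,b in k.items()})
    for l in ["rack","tape_mid","blue_tube_mid","post_top","white_tube_mid","red_tube_mid","balance","dropper_bottle_mid","reagent_bottle_mid","media_bottle_a_mid"]:
        print(c,l,[(np.round(w(c,r["at"]),3).tolist(),round(r["confidence"],2)) for r in bot.tip_of(l,c)])
E
```

```text
pics
0.0539 {'clock': 0.0, 'joint_pos': array([-1.34098438e+00,  2.41395194e-01,  3.74125549e-03,  1.33521371e+00,
       -1.40878564e-05,  1.57080436e+00]), 'joint_vel': array([ 0.00099453, -0.00154019,  0.00054486, -0.00097544, -0.00022007,
        0.00198273]), 'tau': array([ 6.01226329e-04, -3.72315645e+01,  2.52408993e+01,  1.69684767e-02,
        2.04757534e-04, -2.67848399e-06]), 'eef_pos': array([ 0.11378491, -0.48638886,  0.30302819]), 'tool_rot': array([ 9.93405496e-01,  1.14649242e-01, -1.25743698e-04, -1.02802470e-03]), 'ft_force': array([-0.08987204, -0.26409095, -0.34858346]), 'ft_torque': array([ 0.03826584, -0.05777158, -0.03540226]), 'grasp_force': 0.0, 'grip_width': 0.08510053933635378}
{'intrinsics': [[546.897, 0.0, 279.657], [0.0, 546.897, 209.501], [0.0, 0.0, 1.0]], 'pose': [[-0.791, 0.328, -0.516, -0.038], [-0.611, -0.395, 0.686, 0.842], [0.021, 0.858, 0.514, 0.742], [0.0, 0.0, 0.0, 1.0]]}
side rack [([0.567, 0.058, -0.001], 0.81)]
side tape_mid [([0.572, 0.057, 0.137], 0.83), ([0.404, 0.069, 0.022], 0.69), ([0.504, 0.215, 0.021], 0.58)]
side blue_tube_mid [([0.
[... 515 characters left out ...]
 [-1.0, -0.002, 0.007, 0.027], [0.007, 0.156, 0.988, 1.233], [0.0, 0.0, 0.0, 1.0]]}
top rack [([0.57, 0.061, 0.003], 0.84)]
top tape_mid [([0.402, 0.075, 0.015], 0.82), ([0.506, 0.219, 0.016], 0.68), ([0.572, 0.061, 0.139], 0.64)]
top blue_tube_mid [([0.545, 0.095, 0.064], 0.6)]
top post_top [([0.573, 0.059, 0.162], 0.84)]
top white_tube_mid [([0.548, 0.098, 0.066], 0.42)]
top red_tube_mid []
top balance [([0.583, -0.365, 0.002], 0.92), ([0.797, -0.089, 0.062], 0.49)]
top dropper_bottle_mid [([0.636, 0.405, 0.052], 0.73), ([0.582, -0.362, 0.002], 0.47)]
top reagent_bottle_mid [([0.655, 0.275, 0.05], 0.57), ([0.572, 0.056, 0.163], 0.38)]
top media_bottle_a_mid [([0.798, -0.089, 0.059], 0.73)]
```

View pics/side0.png

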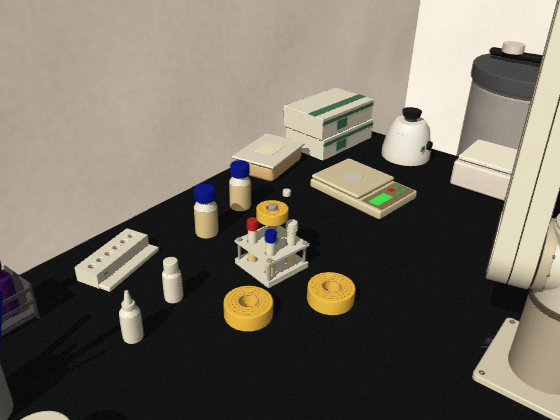

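View pics/top0.png

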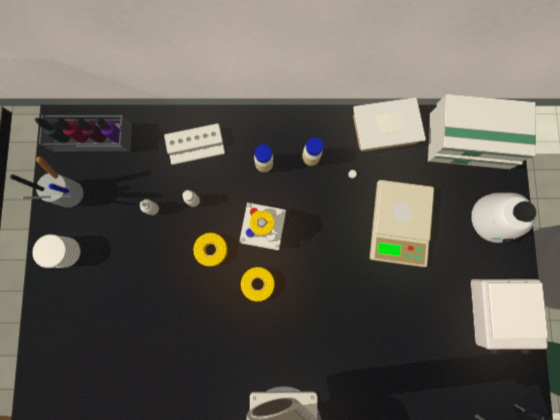

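The tape candidates in the side view are the roll on the post at (272,212) and two bench rolls at (249,307) and (331,293). The two bench rolls are larger look-alikes. The blue tube cap is at (271,237); the media bottles at (206,210) and (240,185) also have blue caps. I choose the roll on the post and the tube at (271,237), and check both with depth and one crop.

```bash
python3 - <<'E'
from h import *
from scipy.optimize import least_squares
for c in ("side","top"):
    im,d=shot(c); P=cloud(c,d); ok=d>0
    hsv=cv2.cvtColor(im,cv2.COLOR_RGB2HSV)
    near=ok&(np.hypot(P[...,0]-.572,P[...,1]-.058)<.09)
    yel=(hsv[...,0]>15)&(hsv[...,0]<32)&(hsv[...,1]>140)
    t=P[near&yel&(P[...,2]>.11)]
    top=t[t[:,2]>np.percentile(t[:,2],60)-.003]
    (cx,cy),r=cv2.minEnclosingCircle(top[:,:2].astype(np.float32)*1000)
    print(c,'tape n',len(t),'z',np.percentile(t[:,2],[2,50,98]).round(4),'circ',cx,cy,r)
    for x,y in ((.403,.072),(.505,.217)):
        q=P[ok&yel&(np.hypot(P[...,0]-x,P[...,1]-y)<.08)]; print('  other r',cv2.minEnclosingCircle(q[:,:2].astype(np.float32)*1000), np.percentile(q[:,2],95))
    p=P[near&~yel&(P[...,2]>.150)]; print(' post',len(p),np.median(p,0).round(4))
    pl=P[near&~yel&(P[...,2]>.056)&(P[...,2]<.069)]
    print(' plate',len(pl),cv2.minAreaRect(pl[:,:2].astype(np.float32)*1000))
    b=P[near&(hsv[...,0]>105)&(hsv[...,0]<130)&(hsv[...,1]>130)&(P[...,2]>.09)]
    if len(b): print(' blue',len(b),np.median(b,0).round(4),b.min(0).round(3),b.max(0).round(3))
    # clear bench check
    q=P[ok&(abs(P[...,0]-.42)<.1)&(abs(P[...,1]+.14)<.1)]; print(' bench max z',q[:,2].max() if len(q) else None)
    if c=="side":
        cv2.imwrite('pics/crop.png',cv2.resize(im[190:320,200:360,::-1],None,fx=4.5,fy=4.5,interpolation=cv2.INTER_CUBIC))
E
```

```text
side tape n 638 z [0.129  0.1504 0.154 ] circ 571.488525390625 59.62852096557617 36.04263687133789
  other r ((410.29205322265625, 59.96651840209961), 68.77958679199219) 0.038505826902837256
  other r ((515.3473510742188, 205.4811553955078), 66.20662689208984) 0.03873089030757587
 post 66 [0.5697 0.0618 0.157 ]
 plate 1199 ((572.3609619140625, 60.411773681640625), (120.69213104248047, 122.40005493164062), 79.21969604492188)
 blue 141 [0.5439 0.0992 0.1145] [0.535 0.056 0.097] [0.564 0.107 0.122]
 bench max z 0.005858512507245894
top tape n 412 z [0.1228 0.1518 0.1557] circ 571.1583251953125 60.8515739440918 33.41357421875
  other r ((400.9627380371094, 72.37049102783203), 58.30487060546875) 0.040221286410783826
  other r ((506.552734375, 221.4862823486328), 55.52826690673828) 0.04019524900290258
 post 56 [0.5699 0.0612 0.1572]
 plate 821 ((571.6209106445312, 60.260475158691406), (116.0758285522461, 116.34253692626953), 79.31543731689453)
 blue 33 [0.5487 0.0957 0.1186] [0.54  0.087 0.115] [0.557 0.102 0.124]
 bench max z 0.008935104769763447
```

View pics/crop.png

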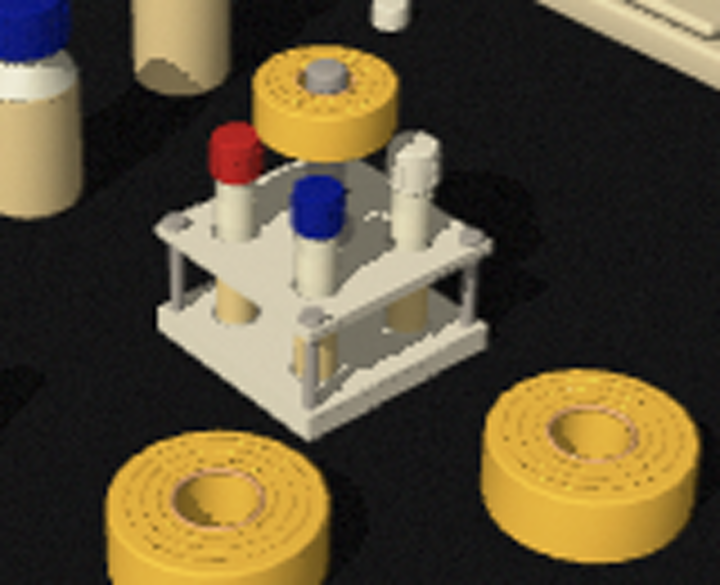

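Choice: the crop shows the small roll on the post at crop (325,100) and the blue cap at (318,207), red cap (235,155), white cap (415,165). The two bench rolls have outer radii of about 55 mm, and the post roll is about 34 mm. The rack centre is (0.571, 0.060) with yaw −10.7°. I'm moving above it with the closing line along rack x, between the caps.

```bash
python3 -m jog '[0.011,0.014,0,0,0,0.012, 0.04,0.048,0,0,0,0.04, 0.069,0.082,0,0,0,0.069, 0.097,0.116,0,0,0,0.098, 0.126,0.15,0,0,0,0.127, 0.154,0.185,0,0,0,0.156, 0.183,0.219,0,0,0,0.185, 0.211,0.253,0,0,0,0.213, 0.234,0.28,0,0,0,0.237, 0.251,0.301,0,0,0,0.254]' 1
python3 -m jog '[0.02,0.024,0,0,0,0.02, 0.05,0.06,0,0,0,0.05, 0.085,0.102,0,0,0,0.086, 0.12,0.144,0,0,0,0.121, 0.155,0.186,0,0,0,0.157, 0.19,0.228,0,0,0,0.192, 0.225,0.27,0,0,0,0.228, 0.26,0.311,0,0,0,0.263, 0.295,0.353,0,0,0,0.298, 0.32,0.383,0,0,0,0.323]'
cat > st.py <<'E'
from h import *
from scipy.spatial.transform import Rotation as R
o=bot.get_obs(); r=R.from_quat(o['tool_rot']).as_matrix()
print(o['clock'],'tcp',o['eef_pos'].round(4),'y ang',np.degrees(np.arctan2(r[1,1],r[0,1])).round(2),'z',r[:,2].round(3),'J',o['joint_pos'].round(2),'F',o['ft_force'].round(1),'w',round(o['grip_width'],4),round(o['grasp_force'],1))
E
python3 st.py
```

```text
clock: 2.03
eef_pos: [0.3157, -0.2434, 0.3041]
tool_rot: [0.932, 0.363, 0.0, -0.0]
ft_force: [0.6, -0.6, -0.1]
grip_width: 0.0853
grasp_force: 0.0
clock: 2.87
eef_pos: [0.5689, 0.0603, 0.304]
tool_rot: [0.768, 0.64, 0.0, -0.0]
ft_force: [1.0, -0.2, 1.0]
grip_width: 0.0854
grasp_force: 0.0
2.8667 tcp [0.5689 0.0603 0.304 ] y ang -10.44 z [ 0.  0. -1.] J [0.11 0.39 0.21 1.39 0.   1.86] F [ 1.  -0.2  1. ] w 0.0854 0.0
```

```bash
python3 -m jog '[0.002,0,-0.02,0,0,0, 0.002,0,-0.045,0,0,0, 0.002,0,-0.07,0,0,0, 0.002,0,-0.085,0,0,0, 0.002,0,-0.10,0,0,0, 0.002,0,-0.115,0,0,0, 0.002,0,-0.125,0,0,0, 0.002,0,-0.132,0,0,0, 0.002,0,-0.138,0,0,0, 0.002,0,-0.14,0,0,0]'
python3 st.py; python3 - <<'E'
from h import *
im,d=shot("side"); cv2.imwrite('pics/a.png',cv2.resize(im[130:290,180:380,::-1],None,fx=3.5,fy=3.5,interpolation=cv2.INTER_CUBIC))
E
```

```text
clock: 3.7
eef_pos: [0.5698, 0.0579, 0.1915]
tool_rot: [0.77, 0.638, -0.0, -0.0]
ft_force: [-0.3, 0.0, 0.4]
grip_width: 0.085
grasp_force: 0.0
3.7 tcp [0.5698 0.0579 0.1915] y ang -10.7 z [-0.001  0.    -1.   ] J [0.1  0.45 0.01 1.13 0.   1.86] F [-0.3  0.   0.4] w 0.085 0.0
```

View pics/a.png

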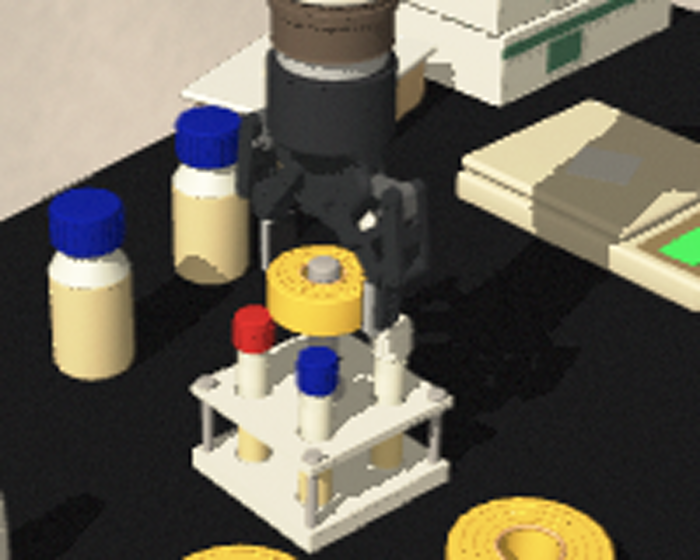

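The fingers straddle the roll with nothing between. I correct y by 2 mm and close.

```bash
python3 -m jog '[0.001,0.0025,0,0,0,0, 0.001,0.0025,0,0,0,0]' 
python3 -m jog '[0,0,0,0,0,0, 0,0,0,0,0,0, 0,0,0,0,0,0, 0,0,0,0,0,0, 0,0,0,0,0,0, 0,0,0,0,0,0, 0,0,0,0,0,0, 0,0,0,0,0,0]' -1
python3 st.py
```

```text
clock: 3.92
eef_pos: [0.5714, 0.06, 0.1926]
tool_rot: [0.77, 0.638, 0.001, 0.0]
ft_force: [0.8, 0.0, 0.5]
grip_width: 0.0851
grasp_force: 0.0
clock: 4.58
eef_pos: [0.5716, 0.0598, 0.193]
tool_rot: [0.77, 0.638, 0.001, 0.001]
ft_force: [0.1, 0.1, 6.1]
grip_width: 0.0654
grasp_force: 66.9
4.5833 tcp [0.5716 0.0598 0.193 ] y ang -10.72 z [ 0.002  0.    -1.   ] J [0.1  0.45 0.02 1.13 0.   1.86] F [0.1 0.1 6.1] w 0.0654 66.9
```

```bash
python3 -m jog '[0,0,0.003,0,0,0, 0,0,0.009,0,0,0, 0,0,0.018,0,0,0, 0,0,0.03,0,0,0, 0,0,0.042,0,0,0, 0,0,0.056,0,0,0, 0,0,0.07,0,0,0, 0,0,0.084,0,0,0, 0,0,0.095,0,0,0, 0,0,0.1,0,0,0]'
python3 st.py; python3 - <<'E'
from h import *
for c in("side","top"):
    im,d=shot(c); P=cloud(c,d)
    hsv=cv2.cvtColor(im,cv2.COLOR_RGB2HSV); yel=(hsv[...,0]>15)&(hsv[...,0]<32)&(hsv[...,1]>140)
    t=P[yel&(P[...,2]>.11)&(np.hypot(P[...,0]-.572,P[...,1]-.058)<.09)]
    print(c,len(t),t.mean(0).round(3),np.percentile(t[:,2],[2,50,98]).round(4))
E
```

```text
clock: 5.42
eef_pos: [0.5715, 0.0598, 0.2742]
tool_rot: [0.77, 0.638, 0.001, 0.001]
ft_force: [-0.2, -1.4, -1.0]
grip_width: 0.0652
grasp_force: 66.4
5.4167 tcp [0.5715 0.0598 0.2742] y ang -10.71 z [ 0.003  0.    -1.   ] J [ 0.1   0.4   0.15  1.32 -0.    1.86] F [-0.2 -1.4 -1. ] w 0.0652 66.4
side 532 [0.57  0.075 0.227] [0.2102 0.2303 0.2349]<stdin>:6: RuntimeWarning: Mean of empty slice.
  ret = um.true_divide(
Traceback (most recent call last):
IndexError: index -1 is out of bounds for axis 0 with size 0
```

```bash
python3 -m jog '[-0.005,-0.006,0,0,0,0, -0.015,-0.02,0,0,0,0, -0.035,-0.045,0,0,0,0, -0.06,-0.075,0,0,0,0, -0.085,-0.107,0,0,0,0, -0.11,-0.14,0,0,0,0, -0.135,-0.172,0,0,0,0, -0.16,-0.203,0,0,0,0, -0.18,-0.228,0,0,0,0, -0.1875,-0.2375,0,0,0,0]'
python3 -m jog '[0,0,-0.005,0,0,0, 0,0,-0.02,0,0,0, 0,0,-0.045,0,0,0, 0,0,-0.075,0,0,0, 0,0,-0.11,0,0,0, 0,0,-0.145,0,0,0, 0,0,-0.175,0,0,0, 0,0,-0.205,0,0,0, 0,0,-0.225,0,0,0, 0,0,-0.235,0,0,0]'
python3 st.py; python3 - <<'E'
from h import *
im,d=shot("side"); P=cloud("side",d)
hsv=cv2.cvtColor(im,cv2.COLOR_RGB2HSV); yel=(hsv[...,0]>15)&(hsv[...,0]<32)&(hsv[...,1]>140)
t=P[yel&(np.hypot(P[...,0]-.42,P[...,1]+.13)<.07)]
print(len(t),np.percentile(t[:,2],[2,50,98]).round(4))
cv2.imwrite('pics/b.png',cv2.resize(im[200:360,280:480,::-1],None,fx=3.5,fy=3.5,interpolation=cv2.INTER_CUBIC))
E
```

```text
clock: 6.35
eef_pos: [0.4178, -0.1322, 0.2711]
tool_rot: [0.771, 0.637, -0.001, -0.001]
ft_force: [-0.8, 0.3, -0.8]
grip_width: 0.0654
grasp_force: 66.5
clock: 7.18
eef_pos: [0.4197, -0.1289, 0.0811]
tool_rot: [0.77, 0.639, -0.001, -0.002]
ft_force: [-0.2, 0.3, -0.9]
grip_width: 0.0654
grasp_force: 66.6
7.1833 tcp [ 0.4197 -0.1289  0.0811] y ang -10.63 z [-0.004  0.002 -1.   ] J [-0.3   0.36 -0.48  0.73  0.    1.46] F [-0.2  0.3 -0.9] w 0.0654 66.6
520 [0.008  0.0379 0.0427]
```

View pics/b.png

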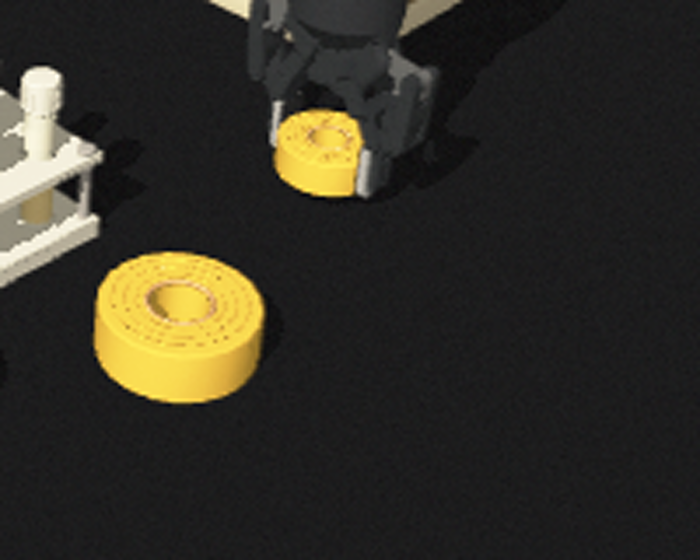

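The roll is level in the fingers, at (330,150) in the crop. I lower it slowly and watch the force.

```bash
python3 -m jog '[0,0,-0.003,0,0,0, 0,0,-0.006,0,0,0, 0,0,-0.009,0,0,0, 0,0,-0.0115,0,0,0, 0,0,-0.0135,0,0,0, 0,0,-0.0135,0,0,0, 0,0,-0.0135,0,0,0]'; for i in 1 2; do python3 -m jog '[0,0,-0.001,0,0,0, 0,0,-0.002,0,0,0, 0,0,-0.002,0,0,0]'|grep -E "eef|ft"; done
```

```text
clock: 7.82
eef_pos: [0.421, -0.1304, 0.0734]
tool_rot: [0.77, 0.638, 0.0, 0.0]
ft_force: [0.2, -0.1, -0.6]
grip_width: 0.0653
grasp_force: 66.6
eef_pos: [0.4208, -0.1303, 0.0715]
ft_force: [-0.4, -0.1, -1.9]
eef_pos: [0.4208, -0.1303, 0.0697]
ft_force: [-0.6, -0.4, -0.0]
```

```bash
for i in 1 2 ; do python3 -m jog '[0,0,-0.001,0,0,0, 0,0,-0.002,0,0,0, 0,0,-0.002,0,0,0]'|grep -E "eef|ft"; done
```

```text
eef_pos: [0.4208, -0.1303, 0.0681]
ft_force: [-0.2, -0.5, -1.2]
eef_pos: [0.4209, -0.1303, 0.0671]
ft_force: [-0.8, 0.6, 3.6]
```

Contact at z≈0.067, as expected. Now release and rise.

```bash
python3 -m jog '[0,0,-0.0005,0,0,0, 0,0,-0.0005,0,0,0, 0,0,-0.0005,0,0,0]' | grep ft
python3 -m jog '[0,0,0.001,0,0,0, 0,0,0.001,0,0,0, 0,0,0.001,0,0,0, 0,0,0.001,0,0,0, 0,0,0.001,0,0,0, 0,0,0.001,0,0,0, 0,0,0.001,0,0,0]' 1
python3 -m jog '[0,0,0.004,0,0,0, 0,0,0.012,0,0,0, 0,0,0.025,0,0,0, 0,0,0.05,0,0,0, 0,0,0.085,0,0,0, 0,0,0.12,0,0,0, 0,0,0.16,0,0,0, 0,0,0.2,0,0,0, 0,0,0.225,0,0,0, 0,0,0.24,0,0,0]'; python3 st.py
python3 - <<'E'
from h import *
im,d=shot("side","c.png"); P=cloud("side",d)
hsv=cv2.cvtColor(im,cv2.COLOR_RGB2HSV); yel=(hsv[...,0]>15)&(hsv[...,0]<32)&(hsv[...,1]>140)
t=P[yel&(np.hypot(P[...,0]-.42,P[...,1]+.13)<.07)]
print(len(t),np.percentile(t[:,2],[2,50,98]).round(4),cv2.minEnclosingCircle(t[:,:2].astype(np.float32)*1000))
def blue(c):
    im,d=shot(c);P=cloud(c,d);hsv=cv2.cvtColor(im,cv2.COLOR_RGB2HSV)
    b=P[(np.hypot(P[...,0]-.572,P[...,1]-.058)<.09)&(hsv[...,0]>105)&(hsv[...,0]<130)&(hsv[...,1]>130)&(P[...,2]>.112)]
    b=b[np.hypot(*(b[:,:2]-np.median(b[:,:2],0)).T)<.02]
    print(c,'blue top',len(b),np.median(b,0).round(4),cv2.minEnclosingCircle(b[:,:2].astype(np.float32)*1000))
    for l in("blue_tube_mid","post_top"): print(l,[(w(c,r["at"]).round(4).tolist(),round(r["confidence"],2)) for r in bot.tip_of(l,c)])
blue("side");blue("top")
E
```

```text
ft_force: [-2.5, 0.2, 7.9]
clock: 9.65
eef_pos: [0.4209, -0.1303, 0.067]
tool_rot: [0.77, 0.638, -0.0, -0.0]
ft_force: [0.1, -0.1, -0.4]
grip_width: 0.0852
grasp_force: 0.0
clock: 10.48
eef_pos: [0.4219, -0.1306, 0.263]
tool_rot: [0.77, 0.638, 0.002, 0.002]
ft_force: [0.5, -0.2, -0.8]
grip_width: 0.0853
grasp_force: 0.0
10.4833 tcp [ 0.4219 -0.1306  0.263 ] y ang -10.71 z [ 0.006 -0.002 -1.   ] J [-0.3   0.15 -0.22  1.2   0.    1.46] F [ 0.5 -0.2 -0.8] w 0.0853 0.0
633 [0.0009 0.0236 0.0282] ((425.0347595214844, -144.03851318359375), 52.94419479370117)
side blue top 84 [0.546  0.0969 0.1182] ((547.6898193359375, 94.82829284667969), 13.335528373718262)
blue_tube_mid [([0.548, 0.0934, 0.067], 0.69)]
post_top [([0.5697, 0.0567, 0.1596], 0.61)]
top blue top 40 [0.5486 0.0932 0.1192] ((548.4127807617188, 93.1463394165039), 10.177133560180664)
blue_tube_mid [([0.5489, 0.0956, 0.0653], 0.62)]
post_top [([0.5753, 0.0564, 0.1617], 0.73)]
```

View pics/c.png

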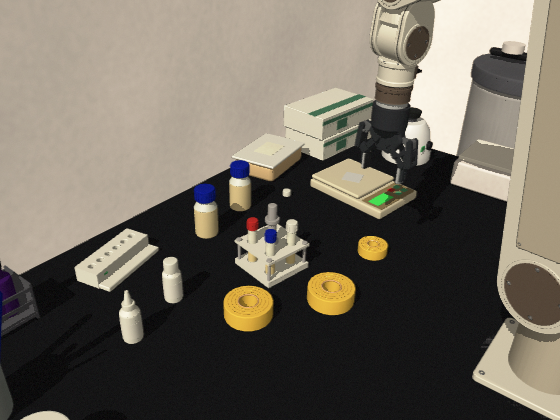

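The roll lies flat at (373,247), top at 25 mm height, well clear of the carrier. The blue tube axis is at (0.548, 0.0945). I'm going above it with the closing line tangential to the post.

```bash
python3 -m jog '[0.005,0.009,0,0,0,0.015, 0.018,0.031,0,0,0,0.045, 0.036,0.064,0,0,0,0.09, 0.055,0.097,0,0,0,0.14, 0.075,0.132,0,0,0,0.19, 0.095,0.168,0,0,0,0.24, 0.115,0.203,0,0,0,0.29, 0.135,0.239,0,0,0,0.34, 0.15,0.265,0,0,0,0.375, 0.158,0.281,0,0,0,0.393]' 0.06
python3 -m jog '[0,0,0,0,0,0, 0,0,0,0,0,0]'; python3 st.py
```

```text
clock: 11.67
eef_pos: [0.5481, 0.0975, 0.2578]
tool_rot: [0.464, 0.886, -0.0, -0.001]
ft_force: [-0.1, 0.2, -0.6]
grip_width: 0.045
grasp_force: 0.0
clock: 11.83
eef_pos: [0.5468, 0.0949, 0.2581]
tool_rot: [0.467, 0.884, -0.001, -0.001]
ft_force: [0.0, -0.4, 0.2]
grip_width: 0.0453
grasp_force: 0.0
11.8333 tcp [0.5468 0.0949 0.2581] y ang 34.37 z [-0.002 -0.001 -1.   ] J [ 0.17  0.37  0.07  1.27 -0.    1.14] F [ 0.  -0.4  0.2] w 0.0453 0.0
```

```bash
python3 -m jog '[0.001,0,-0.005,0,0,0, 0.0015,0,-0.02,0,0,0, 0.0015,0,-0.04,0,0,0, 0.0015,0,-0.06,0,0,0, 0.0015,0,-0.078,0,0,0, 0.0015,0,-0.092,0,0,0, 0.0015,0,-0.103,0,0,0, 0.0015,0,-0.11,0,0,0, 0.0015,0,-0.115,0,0,0, 0.0015,0,-0.115,0,0,0]'
python3 st.py; python3 - <<'E'
from h import *
im,d=shot("side"); cv2.imwrite('pics/d.png',cv2.resize(im[170:290,200:350,::-1],None,fx=4.5,fy=4.5,interpolation=cv2.INTER_CUBIC))
E
```

```text
clock: 12.67
eef_pos: [0.5481, 0.0939, 0.1666]
tool_rot: [0.467, 0.884, -0.0, -0.0]
ft_force: [-1.2, -0.3, -0.1]
grip_width: 0.0451
grasp_force: 0.0
12.6667 tcp [0.5481 0.0939 0.1666] y ang 34.27 z [-0.001 -0.    -1.   ] J [ 0.17  0.45 -0.07  1.05 -0.    1.14] F [-1.2 -0.3 -0.1] w 0.0451 0.0
```

View pics/d.png

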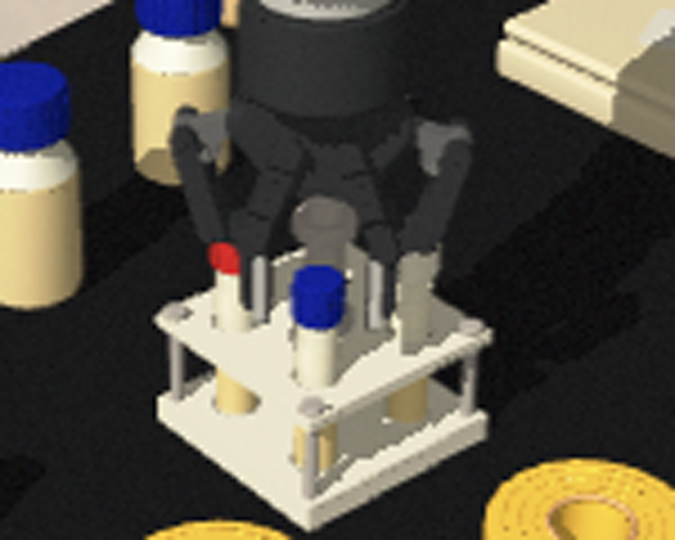

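The fingers stand either side of the blue cap, at crop (258,290) and (377,290) with the cap at (318,297). Red and white are clear of them. Close.

```bash
python3 -m jog '[0,0,0,0,0,0, 0,0,0,0,0,0, 0,0,0,0,0,0, 0,0,0,0,0,0, 0,0,0,0,0,0, 0,0,0,0,0,0, 0,0,0,0,0,0, 0,0,0,0,0,0]' -1
python3 st.py
```

```text
clock: 13.38
eef_pos: [0.5491, 0.0946, 0.1681]
tool_rot: [0.467, 0.884, 0.001, 0.001]
ft_force: [0.2, 0.3, 5.4]
grip_width: 0.0222
grasp_force: 59.0
13.3833 tcp [0.5491 0.0946 0.1681] y ang 34.33 z [ 0.002  0.    -1.   ] J [ 0.17  0.44 -0.07  1.05 -0.    1.14] F [0.2 0.3 5.4] w 0.0222 59.0
```

```bash
python3 -m jog '[0,0,0.004,0,0,0, 0,0,0.01,0,0,0, 0,0,0.018,0,0,0, 0,0,0.028,0,0,0, 0,0,0.038,0,0,0, 0,0,0.05,0,0,0, 0,0,0.062,0,0,0, 0,0,0.074,0,0,0, 0,0,0.086,0,0,0, 0,0,0.098,0,0,0]'
python3 -m jog '[0,0,0.012,0,0,0, 0,0,0.03,0,0,0, 0,0,0.05,0,0,0, 0,0,0.07,0,0,0, 0,0,0.09,0,0,0, 0,0,0.11,0,0,0, 0,0,0.13,0,0,0, 0,0,0.142,0,0,0, 0,0,0.15,0,0,0, 0,0,0.152,0,0,0]'
python3 st.py;python3 - <<'E'
from h import *
im,d=shot("side"); cv2.imwrite('pics/e.png',cv2.resize(im[60:290,180:400,::-1],None,fx=2.5,fy=2.5,interpolation=cv2.INTER_CUBIC))
E
```

```text
clock: 14.22
eef_pos: [0.5485, 0.0945, 0.2468]
tool_rot: [0.467, 0.884, 0.0, 0.0]
ft_force: [0.0, -0.0, -1.0]
grip_width: 0.0221
grasp_force: 58.8
clock: 15.05
eef_pos: [0.5488, 0.0945, 0.3684]
tool_rot: [0.467, 0.884, 0.001, 0.001]
ft_force: [-0.3, 1.6, -0.6]
grip_width: 0.0219
grasp_force: 58.8
15.05 tcp [0.5488 0.0945 0.3684] y ang 34.32 z [ 0.002  0.    -1.   ] J [ 0.17  0.34  0.31  1.54 -0.    1.14] F [-0.3  1.6 -0.6] w 0.0219 58.8
```

View pics/e.png

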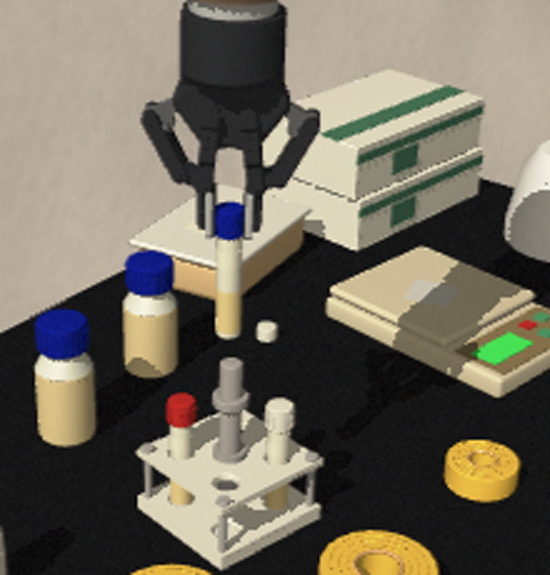

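The tube is held clear, the others are seated, and the small roll is on the bench. I'm tipping it outward in the arm's plane while rising a little.

```bash
python3 -m jog '[0,0,0.004,0.005,-0.027,0, 0,0,0.012,0.013,-0.077,0, 0,0,0.022,0.023,-0.135,0, 0,0,0.031,0.033,-0.194,0, 0,0,0.041,0.043,-0.252,0, 0,0,0.05,0.053,-0.31,0, 0,0,0.058,0.061,-0.356,0, 0,0,0.0625,0.066,-0.387,0, 0,0,0.0625,0.066,-0.387,0]'
python3 st.py
```

```text
clock: 15.85
eef_pos: [0.5459, 0.094, 0.4146]
tool_rot: [0.432, 0.817, 0.232, 0.303]
ft_force: [-0.8, 0.8, -1.2]
grip_width: 0.0217
grasp_force: 58.9
15.85 tcp [0.5459 0.094  0.4146] y ang 42.59 z [ 0.695  0.119 -0.709] J [ 0.17 -0.13 -0.36  0.56 -0.    1.14] F [-0.8  0.8 -1.2] w 0.0217 58.9
```

```bash
python3 -m jog '[0.005,0.001,0.004,0.005,-0.027,0, 0.015,0.003,0.012,0.013,-0.077,0, 0.026,0.005,0.022,0.023,-0.135,0, 0.037,0.007,0.031,0.033,-0.194,0, 0.048,0.008,0.041,0.043,-0.252,0, 0.059,0.01,0.05,0.053,-0.31,0, 0.068,0.012,0.058,0.061,-0.356,0, 0.074,0.013,0.0625,0.066,-0.387,0, 0.074,0.013,0.0625,0.066,-0.387,0, 0.074,0.013,0.0625,0.066,-0.387,0]'
python3 st.py
```

```text
clock: 16.68
eef_pos: [0.6085, 0.1051, 0.4628]
tool_rot: [0.332, 0.629, 0.428, 0.558]
ft_force: [1.5, 1.1, -1.4]
grip_width: 0.022
grasp_force: 58.9
16.6833 tcp [0.6085 0.1051 0.4628] y ang 98.36 z [ 0.986  0.168 -0.011] J [ 0.17 -0.   -0.77 -0.76 -0.    1.14] F [ 1.5  1.1 -1.4] w 0.022 58.9
```

```bash
python3 -m jog '[0,0,0,0.0005,-0.003,0, 0,0,0,0.0005,-0.003,0, 0,0,0,0.0005,-0.003,0, 0,0,0,0.0005,-0.003,0, 0,0,0,0.0005,-0.003,0, 0,0,0,0.0005,-0.003,0]'; python3 st.py; python3 - <<'E'
from h import *
im,d=shot("side"); P=cloud("side",d); cv2.imwrite('pics/f.png',im[:,:,::-1])
o=bot.get_obs();p=o['eef_pos']; a=np.array([.986,.168,0]); q=P[(d>0)]-p; s=q@a; m=(s>.05)&(s<.2)&(np.linalg.norm(q-np.outer(s,a),axis=1)<.035); s=s[m];z=q[m][:,2]
for lo in np.arange(.05,.2,.01):
    k=(s>=lo)&(s<lo+.01)
    if k.sum()>3: print(round(lo,2),k.sum(),z[k].max().round(4),z[k].min().round(4),np.median(z[k]).round(4))
E
```

```text
clock: 17.18
eef_pos: [0.6075, 0.1049, 0.4678]
tool_rot: [0.329, 0.623, 0.432, 0.563]
ft_force: [-0.7, -0.2, -1.3]
grip_width: 0.0222
grasp_force: 58.9
17.1833 tcp [0.6075 0.1049 0.4678] y ang 100.47 z [0.986 0.168 0.006] J [ 0.17 -0.   -0.78 -0.78 -0.    1.14] F [-0.7 -0.2 -1.3] w 0.0222 58.9
0.05 133 0.0278 -0.0234 0.0031
0.06 93 0.0248 -0.0229 0.002
0.07 39 0.0184 -0.0168 0.0027
0.08 52 0.0119 -0.0075 0.0052
0.09 49 0.0128 -0.0077 0.0057
0.1 53 0.0127 -0.0058 0.0046
0.11 49 0.0121 -0.007 0.0043
0.12 47 0.0126 -0.0064 0.0067
0.13 48 0.0124 -0.0064 0.0057
0.14 51 0.0119 -0.006 0.0052
0.15 33 0.0128 -0.0068 0.005
```

View pics/f.png

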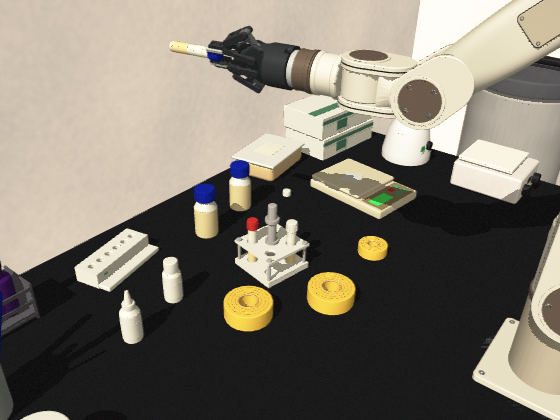

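The tube at (195,48) is level within a degree at z≈0.47. Red and white are seated, the small roll is flat at (373,247) and the bottles are unmoved. I let it settle and hand in.

```bash
python3 -m jog '[0,0,0,0,0,0, 0,0,0,0,0,0, 0,0,0,0,0,0, 0,0,0,0,0,0, 0,0,0,0,0,0, 0,0,0,0,0,0, 0,0,0,0,0,0, 0,0,0,0,0,0, 0,0,0,0,0,0, 0,0,0,0,0,0]'; python3 st.py; python3 -c "
from workcell import bot
print(bot.job_done())"
```

```text
clock: 18.07
eef_pos: [0.6077, 0.1049, 0.4671]
tool_rot: [0.329, 0.624, 0.432, 0.562]
ft_force: [-0.1, -0.5, -0.3]
grip_width: 0.0221
grasp_force: 58.9
18.0667 tcp [0.6077 0.1049 0.4671] y ang 100.38 z [0.986 0.168 0.006] J [ 0.17 -0.   -0.78 -0.78 -0.    1.14] F [-0.1 -0.5 -0.3] w 0.0221 58.9
the job is handed in; nothing more can be done
None
```

I handed the job in at 18 s: the tape roll lies flat on the bench clear of the carrier, and the blue-capped tube is held still and level about 0.47 m up; the other tubes stayed seated and the bottles unmoved.

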